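# Index the stirrer shaft and hold its collar on the flat

## Robot

A 6-joint arm with a two-finger parallel gripper is mounted at the origin on the work surface. World frame = base frame: x ahead of the robot, y to its left, z up, the work surface at z = 0. Lengths are in mm, angles in rad, forces in N, time in s.
With the tool pointing down it reaches from about 300 to 775 mm from the base axis. Payload 14.6 kg.
Tool frame: the origin (TCP) lies between the finger pads; the fingertips stand 22 mm ahead of it and the grasp point (between the pads) lies 3 mm ahead of it (finger_overhang is the distance from the TCP to the fingertips, in mm); z points along the fingers, y is the direction in which the jaws open and shut (so a half turn about z gives the same grasp; the last joint's range is limited). The gripper opens to 94 mm and grips with 3 to 60 N. Pads are 16 mm wide; open, the fingers measure 119 mm over their backs; the gripper's body (75 mm by 177 mm) begins 78 mm behind the grasp point.
Start: joints at [1.168, 0.3, 1.521, -0, 1.321, -0.067], TCP at [181.236, 519.272, 227.446] pointing down, gripper open.
Joint ranges: [-3.03, 3.03], [-0.79, 2.21], [0.23, 2.52], [-1.04, 4.18], [0, 3.07], [-2.55, 2.55]. Speed limits (rad/s): [2.22, 2.22, 2.57, 3.14, 3.14, 3.14].

## Interface

Orientations are given as [roll, pitch, yaw] about the fixed x, y, z axes, in that order (R = Rz(yaw) Ry(pitch) Rx(roll)).
In Python, from cell import * gives the robot as it stands.
- The arm moves only by the tool jog_arm, never from a script. Its argument "increments" is a list of rows, each a list of 7 numbers: the shift along the tool's x, y, z in cm, then the turn, a rotation vector about the tool's x, y, z in degrees, then the finger opening in cm, from 0 to 9.4. In form: [[x, y, z, wx, wy, wz, grip], ...]. A call has 1 to 20 rows; each row shifts and turns the commanded pose from where the row before left it, along the tool's axes as they then stand; what a row does not reach is not made up. A row lasts 1/8 s, in which the tool goes at most 62.5 mm and 10.7 degrees, less where a joint would pass 70% of its speed; a pose out of reach is approached as far as the arm can. A call is refused whole if a number of a shift passes 6.25 or a number of a turn 10.7, either way. A call with a gripper value outside its range is refused whole. The fingers move at their own pace and stop on an object; "squeeze" is the grip in N (left out, the last holds). Time passes only in rows, so rows that do not move let the fingers close. It gives the time, the measured TCP pose, the force and the opening at its end, in the units of the state.
- read_state(): the state, without advancing time (a new reading comes with each control period).
- camera(name): name is "scene" or "side" or "wrist"; returns a dict with "image" (384x512x3 uint8, red, green, blue), "K" (3x3 intrinsics, pixels), "rvec" (rotation vector, rad) and "tvec" (3), from world to camera coordinates, as OpenCV has them. Camera axes: x right, y down, z forward; pixel columns grow to the right and rows downward; lengths in mm; the calibration is good to about 2 mm. A picture is of the moment at which its call begins. There is no depth.
- sign_off(): hands the job in, once; it reports no verdict.
Trained networks look in a picture, given as the dict that the camera call returned (one of the last four; its "shot" number tells which), for a name from the list of things; names that differ only in an ending like _2 or _b are one class to them, and where a whole thing is asked for, a point or a joint stands for the part that bears it (a point fixed in the world has none). Each returns a list of dicts, best first, with "conf" (0 to 1); they miss things now and then, are a little off and sometimes report something else, mostly with a low value. They report only what shows in the picture. A call takes as long as a camera call. They do not tell look-alikes from the thing itself.
- recognise(picture, name): "centre" ([x, y, z] in mm, in the coordinates of the camera as it stood for that picture, good to about 4 mm: the middle of the surface that is visible of it).
- regions_of(picture, name): "mask" (384x512 bool, what is visible of it).
The state is a dict: "clock": time; "joints": joint angles; "qd": joint speeds; "effort": joint torques, N m; "eef_pos": TCP position; "eef_rot": TCP orientation; "wrist_force": force on the tool from outside, world axes, zero at the start; "moment": the same for the moment, N m; "finger_gap": finger opening in mm.
Only numpy, scipy, OpenCV 4.12 (cv2) and the standard library are available. Lean on these libraries where they do the work, as an engineer would, in place of code of your own. Each camera call takes 0.05 s, during which the arm holds its last target.

## Task

Turn the upright shaft of the stirrer gearbox until the flat milled along it faces the side with the brass pointer rib. Then pick up the collar with the thumb-screw, lower it over the shaft with the screw on the flat's side, and keep holding it level about half-way up the flat with the screw's tip pressed against the flat, clear of the shoulder below, ready for a colleague to tighten it; finish while still holding it there, with the shaft still facing the rib. Leave everything else on the bench where it is.

Things in the scene. Friction and masses are not known exactly. Their poses are not given: they have to be found in the camera images.
- drive: Dark green stirrer gearbox fixed to the bench: foot 150 x 130 x 6 mm, housing 130 x 110 mm, its top 53 mm above the bench. Origin: centre of the underside, below the shaft's axis. z up; the brass pointer rib (32 x 6 mm, 6 mm proud) lies on the housing's top on the -x side, 30 to 62 mm from the shaft's axis. A grey motor sticks out low on the +x side. It carries the shaft.
- shaft_mid (a point): Point on the upright steel shaft's axis, half-way up its flat, 97 mm above the bench. The shaft is 22 mm in diameter with one flat, 6 mm from the axis, 18 mm wide, running 60 mm from the shaft's top end (127 mm above the bench, last 4 mm tapered) down to a round shoulder of 28 mm diameter, 67 mm above the bench. This frame turns with the shaft, z up; the flat faces its -x.
- shaft (a joint): Turn of the shaft, rad, anticlockwise seen from above; 0: flat faces the rib side squarely. Starts at 0.6 to 2.6. No end stops; drag 0.12 N m, it stays where it is left. From flat to back the shaft measures 17 mm, elsewhere up to 22 mm: fingers closing square on the flat close farther, and pull the flat square to the pad.
- collar_mid (a point): Centre of the steel collar: ring of 46 mm outside diameter, 26 mm bore, 26 mm high, about 0.2 kg, flat on the bench, z up. A thumb-screw goes through its wall at half height on this frame's -x side: head 13 mm in diameter, reaching 37 mm from the axis; tip 6 mm in diameter. It passes down the shaft only with the screw on the flat's side, then with 2 mm to spare all round.
- screw_tip (a point): Inner end of the thumb-screw, in the bore: 8 mm from the collar's axis on its -x side, at half height. Axes as the collar's. With the collar centred on the shaft and the screw on the flat's side, it touches the flat after the collar is moved about 2 mm away from the rib side.
- spacer: Plain steel spacer ring without a screw, 48 mm outside diameter, 15 mm high, lying on the bench. Not to be used. Origin: centre of the underside.
- tin: Closed tin, 72 mm in diameter, 100 mm high. Bystander. Origin: centre of the underside.
- bowl: White tasting bowl, 90 mm across, 55 mm high. Bystander. Origin: centre of the underside.
- screwdriver: Screwdriver lying on the bench. Bystander.
- jar: Brown glass jar, 68 mm in diameter, 90 mm high. Bystander. Origin: centre of the underside.
- spoon: Steel spoon lying on the bench. Bystander.
Things that resemble listed ones, but are neither listed nor needed, are in the scene too. What is shaped like the part that bears collar_mid but purple or red is not meant.

How it is judged (in metres and radians):
On the way, in this order (a step that is already met when the one before it is completed fails the run):
1. the shaft's flat faces the rib side (within 0.17 rad) and the shaft stands still, the collar still on the bench (value of joint shaft between -0.17 and 0.17 rad and velocity of joint shaft between -0.1 and 0.1 rad/s and height (world z) of collar_mid below 0.03 m), for 0.2 s.
2. the fingers have lifted the collar off the bench (height (world z) of collar_mid above 0.06 m and contact force between the fingers and collar above 1 N), for 0.2 s.
At the end, for the whole second after the job is handed in: Shaft within 0.2 rad of facing the rib side; fingers grip the collar (over 2 N) still and level (0.15 rad) on the shaft, screw square to the flat (0.25 rad), tip bearing on it (over 0.3 N) within 5 mm of its middle line and 11 mm of half-way up, nothing below carrying it (value of joint shaft between -0.2 and 0.2 rad and x of screw_tip in the frame of shaft_mid between -0.0085 and -0.004 m and y of screw_tip in the frame of shaft_mid between -0.005 and 0.005 m and z of screw_tip in the frame of shaft_mid between -0.011 and 0.011 m and angle between the x axis of collar_mid and the x axis of shaft_mid, either way round below 0.25 rad and angle between collar_mid's own z axis and vertical below 0.15 rad and contact force between drive and collar above 0.3 N and contact force between the fingers and collar above 2 N and linear speed of collar below 0.02 m/s); the arm keeps its last pose, push and grip.
It fails at once if another thing on the bench is shifted by more than 40 mm (distance of any of spacer, tin, bowl, screwdriver, jar, spoon from where it was at the start of the episode above 0.04 m).
It also fails if it takes over 72 s, if anything falls off the work surface, if the arm or the gripper's body presses on something with over 40 N, if the wrist force passes 120 N, or if a joint passes its speed limit or range.

## Working session

There is one attempt and no reset: what is moved stays moved. The work goes in short steps, Python scripts to look and compute and a tool call to move; the robot and the scene stay as the last step left them, time stands still between calls to the robot, and variables do not carry over. Pictures are saved under pics/ and viewed, and the job is handed in when it is done.

Besides the shell and the picture viewer there is one more tool, called after "Call:" as name([rows], argument=value, ...), one row to a line, values as JSON. jog_arm: Moves the arm, as the interface text tells. Its arguments: {"type":"object","properties":{"increments":{"type":"array"},"squeeze":{"type":"number"}},"required":["increments"]}

```bash
ls; mkdir -p pics; cat > h.py <<'E'
from cell import *
import numpy as np, cv2, json
def snap(n,tag):
    p=camera(n); cv2.imwrite(f'pics/{tag}.png',p['image'][:,:,::-1]); return p
def cam(p):
    R=cv2.Rodrigues(np.array(p['rvec'],float))[0]; t=np.array(p['tvec'],float).ravel(); return R,t,np.array(p['K'],float)
def toworld(p,c):
    R,t,K=cam(p); return R.T@(np.array(c)-t)
def pix2plane(p,uv,z):
    R,t,K=cam(p); d=R.T@(np.linalg.inv(K)@np.array([uv[0],uv[1],1.])); o=-R.T@t
    return o+d*(z-o[2])/d[2]
def proj(p,X):
    R,t,K=cam(p); c=R@np.array(X,float)+t; q=K@c; return q[:2]/q[2]
E
python3 - <<'E'
from h import *
for n in ['scene','side','wrist']:
    p=snap(n,n+'0')
    print(n, 'cam at', -cam(p)[0].T@cam(p)[1])
    for nm in ['drive','shaft_mid','collar_mid','screw_tip','spacer','tin','bowl','jar','screwdriver','spoon']:
        try:
            for r in recognise(p,nm)[:4]: print(nm, round(r['conf'],2), toworld(p,r['centre']).round(), proj(p,toworld(p,r['centre'])).round())
        except Exception as e: print(nm,e)
print(read_state())
E
```

```text
pics
scene cam at [1479.15514279 -163.59700039  855.86969525]
drive 0.6 [573.  33.  52.] [264. 203.]
shaft_mid 0.68 [571.  31.  50.] [263. 203.]
shaft_mid 0.63 [533.  44.  92.] [265. 182.]
collar_mid 0.77 [474. 242.  23.] [325. 180.]
collar_mid 0.74 [ 713. -213.   36.] [177. 259.]
collar_mid 0.73 [428. 346.  21.] [352. 167.]
collar_mid 0.72 [390. 153.  22.] [289. 168.]
screw_tip 0.68 [429. 348.  23.] [353. 167.]
screw_tip 0.6 [372. 256.  13.] [319. 162.]
screw_tip 0.53 [473. 243.  18.] [325. 181.]
screw_tip 0.46 [386. 151.  20.] [288. 167.]
spacer 0.75 [ 491. -234.   13.] [166. 208.]
tin 0.61 [728. 223.  81.] [352. 224.]
bowl 0.85 [ 717. -215.   38.] [176. 259.]
bowl 0.52 [ 492. -235.   13.] [165. 208.]
jar 0.73 [645. 333.  67.] [379. 201.]
screwdriver 0.78 [505. 367.  23.] [368. 181.]
spoon 0.98 [ 605. -406.   14.] [100. 245.]
spoon 0.5 [645. 338.  65.] [380. 201.]
side cam at [ 226.56299319 -490.35671541  793.55405435]
drive 0.95 [524.  20.  53.] [245. 202.]
shaft_mid 0.64 [525.  36.  91.] [242. 189.]
shaft_mid 0.48 [ 478. -240.   13.] [292. 298.]
collar_mid 0.71 [373. 147.  18.] [
[... 895 characters left out ...]
wdriver 0.41 [441. 250.  14.] [150. 379.]
{'clock': 1.65, 'joints': array([ 1.16841064e+00,  2.99902012e-01,  1.52101041e+00,  9.44436520e-06,
        1.32068984e+00, -6.66284442e-02]), 'qd': array([ 0.00011477,  0.00110228, -0.00218059, -0.00131737, -0.00083652,
        0.00111174]), 'effort': array([-2.60499510e-04, -5.31657314e+01, -3.52914190e+01,  7.08073075e-02,
        2.12892378e-02, -2.94498318e-05]), 'eef_pos': array([181.22735742, 519.27299861, 227.44006866]), 'eef_rot': array([-3.14158367e+00, -9.77002499e-06,  2.80583307e+00]), 'wrist_force': array([-0.09440714, -0.26030498,  0.2040659 ]), 'moment': array([ 0.00950064, -0.02889359, -0.02264872]), 'finger_gap': 93.80393617927008}
```

```bash
python3 - <<'E'
import cv2
a=cv2.imread('pics/scene0.png')[130:300,60:420]; cv2.imwrite('pics/scene0c.png',cv2.resize(a,None,fx=2.2,fy=2.2,interpolation=cv2.INTER_CUBIC))
a=cv2.imread('pics/side0.png')[90:310,120:400]; cv2.imwrite('pics/side0c.png',cv2.resize(a,None,fx=2.7,fy=2.7,interpolation=cv2.INTER_CUBIC))
E
```

```text
(no output)
```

View pics/scene0c.png

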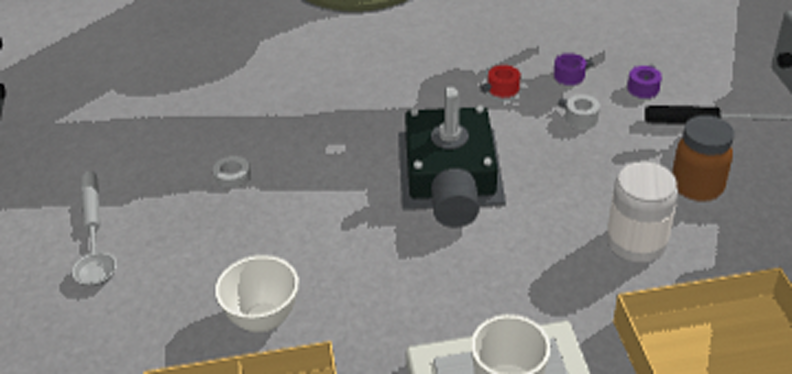

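View pics/side0c.png

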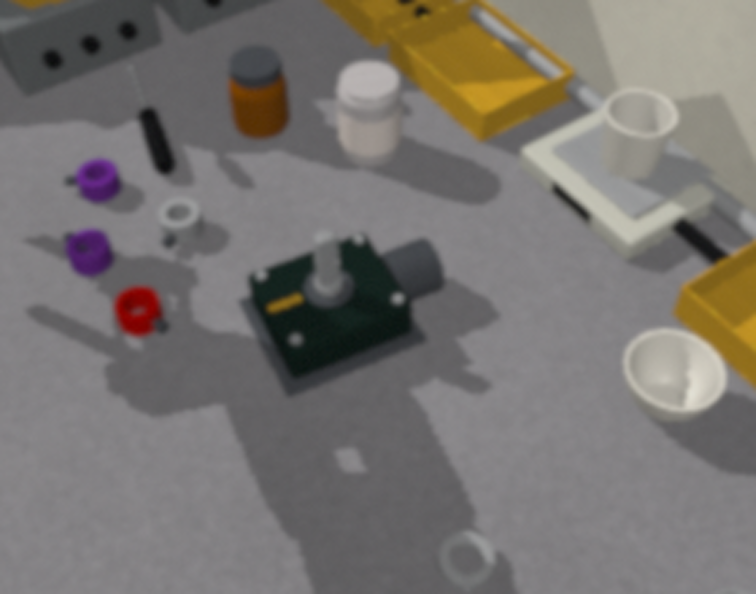

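View pics/wrist0.png

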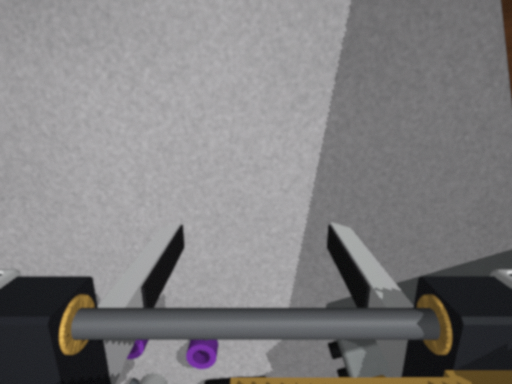

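```bash
python3 - <<'E'
from h import *
p=camera('side')
f=lambda u,v:(u/2.7+120,v/2.7+90)
for n,uv,z in [('L',(250,280),53),('B',(363,237),53),('R',(410,318),53),('F',(292,375),53),('ribout',(268,308),59),('ribin',(302,297),59),('shafttop',(325,238),127),('shoulder',(327,287),67),('collar',(180,214),26),('screw head',(169,240),13)]:
    print(n,pix2plane(p,f(*uv),z).round(1))
s=camera('scene')
g=lambda u,v:(u/2.2+60,v/2.2+130)
for n,uv,z in [('shafttop',(452,92),127),('shoulder',(450,134),67),('collar',(583,104),26),('screw head',(563,103),13)]:
    print(n,pix2plane(s,g(*uv),z).round(1))
E
```

```text
L [469.8  93.3  53. ]
B [591.4  77.4  53. ]
R [570.3 -33.3  53. ]
F [445.4 -25.3  53. ]
ribout [464.6  49.   59. ]
ribin [498.  42.  59.]
shafttop [526.   39.3 127. ]
shoulder [520.8  33.   67. ]
collar [462.9 237.4  26. ]
screw head [439.7 222.3  13. ]
shafttop [532.7  46.1 127. ]
shoulder [540.   42.2  67. ]
collar [465.9 244.7  26. ]
screw head [442.1 224.6  13. ]
```

```bash
python3 - <<'E'
from h import *
p=camera('wrist'); R,t,K=cam(p); s=read_state()
from scipy.spatial.transform import Rotation as Ro
T=Ro.from_euler('xyz',s['eef_rot']).as_matrix()
c=-R.T@t
print('cam in tool',(T.T@(c-s['eef_pos'])).round(1)); print((T.T@R.T).round(3)); print(K)
np.savez('wc.npz',off=T.T@(c-s['eef_pos']),rot=T.T@R.T,K=K)
# plan views: tool down at pos, yaw
def uv(X,pos,yaw):
    T=Ro.from_euler('xyz',[np.pi,0,yaw]).as_matrix()
    cc=pos+T@(np.load('wc.npz')['off']); M=T@np.load('wc.npz')['rot']
    q=K@(M.T@(np.array(X)-cc)); return (q[:2]/q[2]).round()
for yaw in [-.15,1.4,3.0]:
    d=np.array([np.cos(yaw),np.sin(yaw)])
    pos=np.array([524-0*d[0],36-0*d[1],260.])
    print(yaw,[uv(x,pos,yaw) for x in [(524,36,127),(524,36,67),(460,48,59)]])
E
```

```text
cam in tool [  80.9    0.2 -158.6]
[[-0.001 -0.961 -0.277]
 [ 1.    -0.001 -0.001]
 [ 0.    -0.277  0.961]]
[[296.73555816   0.         255.17327887]
 [  0.         296.73555816 193.0007701 ]
 [  0.           0.           1.        ]]
-0.15 [array([255., 190.]), array([255., 177.]), array([254., 224.])]
1.4 [array([255., 190.]), array([255., 177.]), array([203., 175.])]
3.0 [array([255., 190.]), array([255., 177.]), array([258., 121.])]
```

```bash
cat >> h.py <<'E'
from scipy.spatial.transform import Rotation as Ro
def plan(target,yaw=None):
    s=read_state(); T=Ro.from_euler('xyz',s['eef_rot']).as_matrix()
    print('clock',round(s['clock'],2),'pos',s['eef_pos'].round(1),'rot',np.array(s['eef_rot']).round(4),'q6',round(s['joints'][5],3),'gap',round(s['finger_gap'],1),'F',s['wrist_force'].round(1))
    d=T.T@(np.array(target,float)-s['eef_pos']); print('tool shift cm',(d/10).round(2))
    if yaw is not None:
        w=(T.T@Ro.from_euler('xyz',[np.pi,0,yaw]).as_matrix()); print('rotvec deg',np.degrees(Ro.from_matrix(w).as_rotvec()).round(2))
E
python3 - <<'E'
from h import *
plan([524,36,230],2.98)
E
```

```text
clock 1.8 pos [181.2 519.3 227.4] rot [-3.1416 -0.      2.8058] q6 -0.067 gap 94.0 F [ 1.6  1.2 -0.7]
tool shift cm [-48.29 -34.33  -0.26]
rotvec deg [-0.   -0.   -9.98]
```

Call:
jog_arm([
  [-4.4, -3.12, 0, 0, 0, 0, 9.4],
  [-4.4, -3.12, 0, 0, 0, 0, 9.4],
  [-4.4, -3.12, 0, 0, 0, 0, 9.4],
  [-4.4, -3.12, 0, 0, 0, 0, 9.4],
  [-4.4, -3.12, 0, 0, 0, 0, 9.4],
  [-4.4, -3.12, 0, 0, 0, 0, 9.4],
  [-4.4, -3.12, 0, 0, 0, 0, 9.4],
  [-4.4, -3.12, 0, 0, 0, 0, 9.4],
  [-4.4, -3.12, 0, 0, 0, 0, 9.4],
  [-4.4, -3.12, 0, 0, 0, 0, 9.4],
  [-4.3, -3.1, 0, 0, 0, 0, 9.4],
  [0, 0, 0, 0, 0, -10, 9.4],
  [0, 0, 0, 0, 0, 0, 9.4],
])

```text
clock: 3.42
eef_pos: [524.2, 36.0, 227.3]
eef_rot: [-3.142, -0.0, 2.979]
wrist_force: [-0.2, 0.0, -0.5]
finger_gap: 94.1
```

```bash
python3 - <<'E'
from h import *
plan([524,36,230],2.98)
p=snap('wrist','w1')
for nm in ['shaft_mid','drive']:
    for r in recognise(p,nm)[:2]: print(nm,r['conf'],toworld(p,r['centre']).round(),proj(p,toworld(p,r['centre'])).round())
a=cv2.imread('pics/w1.png')[60:310,130:390]; cv2.imwrite('pics/w1c.png',cv2.resize(a,None,fx=2.4,fy=2.4,interpolation=cv2.INTER_CUBIC))
E
```

```text
clock 3.42 pos [524.2  36.  227.3] rot [-3.1416e+00 -4.0000e-04  2.9788e+00] q6 -1.409 gap 94.1 F [-0.2  0.  -0.5]
tool shift cm [ 0.03  0.   -0.27]
rotvec deg [-0.   -0.02 -0.07]
shaft_mid 0.75 [523.  46. 116.] [266. 193.]
drive 0.86 [523.  40.  55.] [259. 179.]
```

View pics/w1c.png

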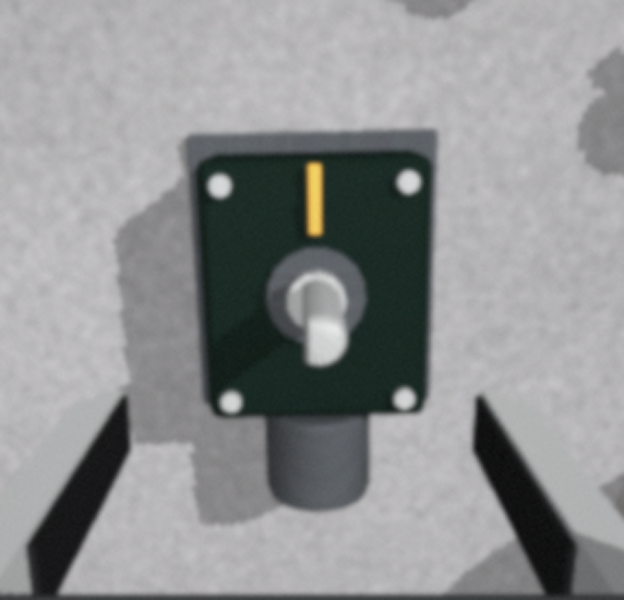

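```bash
python3 - <<'E'
from h import *
im=cv2.imread('pics/w1.png')
a=im[165:220,230:300]; a=cv2.convertScaleAbs(a,alpha=1.0); cv2.imwrite('pics/w1d.png',cv2.resize(a,None,fx=10,fy=10,interpolation=cv2.INTER_CUBIC))
p=camera('wrist')
f=lambda u,v:(u/2.4+130-.3,v/2.4+60-.3)
B=[pix2plane(p,f(*q),55) for q in [(220,186),(409,182),(232,403),(405,399)]]
print(np.round(B,1)); print('mean',np.mean(B,0))
import math
print('yaw from x', [math.degrees(math.atan2(*(b-a)[[1,0]])) for a,b in [(B[0],B[2]),(B[1],B[3])]], 'from y',[math.degrees(math.atan2(*(b-a)[[1,0]])) for a,b in [(B[0],B[1]),(B[2],B[3])]])
# rib by colour
hsv=cv2.cvtColor(im,cv2.COLOR_BGR2HSV); m=cv2.inRange(hsv,(15,120,120),(35,255,255))[:180]; 
ys,xs=np.nonzero(m); P=np.array([pix2plane(p,q,59)[:2] for q in zip(xs,ys)]); c=P.mean(0); u=np.linalg.svd(P-c)[2][0]; print('rib c',c,'dir',math.degrees(math.atan2(u[1],u[0])),len(P))
for q,z in [((317,298),67),((316,246),67),((268,298),67),((366,298),67)]: print(pix2plane(p,f(*q),z).round(1))
E
```

```text
[[469.3   8.   55. ]
 [481.7  93.9  55. ]
 [575.6  -7.   55. ]
 [587.6  78.8  55. ]]
mean [528.54315013  43.42670759  55.        ]
yaw from x [-8.043931137967983, -8.109394511041204] from y [81.7551732082061, 81.99319489370899]
rib c [481.76536219  50.16463436] dir -8.777060196861797 206
[525.9  43.8  67. ]
[501.8  47.2  67. ]
[522.2  21.5  67. ]
[529.6  66.2  67. ]
```

View pics/w1d.png

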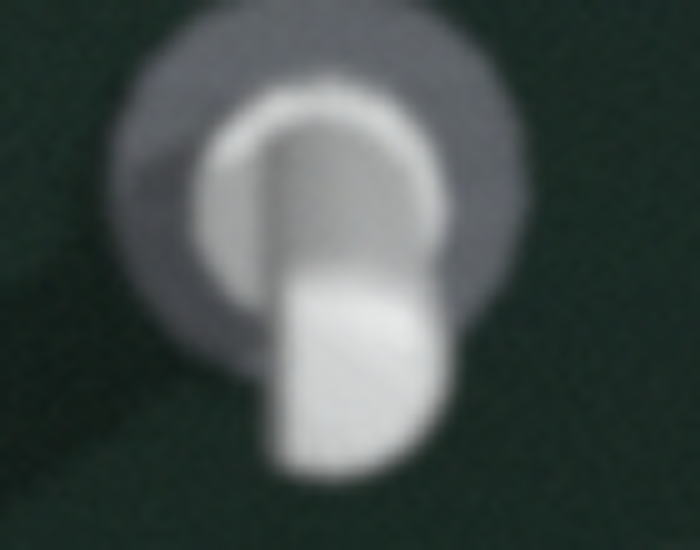

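```bash
python3 - <<'E'
from h import *
import math
p=camera('wrist')
a=pix2plane(p,(258.4,195),127);b=pix2plane(p,(257.3,209.5),127)
d=b-a; print(a,b,math.degrees(math.atan2(d[1],d[0])))
print(pix2plane(p,(261.8,185),67), pix2plane(p,(270,203),127),pix2plane(p,(274.7,203),127),pix2plane(p,(258,203),127))
plan([527,43.6,200],2.98)
E
```

```text
[520.40150465  40.35234666 127.        ] [534.02756919  37.10904065 127.        ] -13.388538037031633
[527.2059977   43.68073455  67.        ] [529.70008283  49.6315244  127.        ] [530.40418459  53.88872587 127.        ] [527.90232683  38.76177544 127.        ]
clock 3.67 pos [524.1  36.8 227.6] rot [3.1416e+00 3.0000e-04 2.9791e+00] q6 -1.408 gap 93.8 F [-0.2 -0.7 -0.6]
tool shift cm [-0.18  0.72  2.76]
rotvec deg [ 0.    0.02 -0.05]
```

Call:
jog_arm([
  [-0.16, 0.74, 0, 0, 0, 4.2, 9.4],
  [0, 0, 2.7, 0, 0, 0, 8],
  [0, 0, 3.5, 0, 0, 0, 7],
  [0, 0, 3.5, 0, 0, 0, 6],
  [0, 0, 3.5, 0, 0, 0, 6],
  [0, 0, 0, 0, 0, 0, 6],
], squeeze=10)

```text
clock: 4.42
eef_pos: [525.8, 43.6, 93.8]
eef_rot: [-3.141, -0.004, 2.906]
wrist_force: [0.0, 0.3, 0.2]
finger_gap: 60.1
```

```bash
python3 - <<'E'
from h import *
plan([527,43.6,95],2.908)
p=snap('side','s2')
a=p['image'][100:260,170:330,::-1]; cv2.imwrite('pics/s2c.png',cv2.resize(a,None,fx=3.7,fy=3.7,interpolation=cv2.INTER_CUBIC))
p=snap('wrist','w2')
E
```

```text
clock 4.42 pos [525.8  43.6  93.8] rot [-3.1406 -0.0039  2.9064] q6 -1.322 gap 60.1 F [0.  0.3 0.2]
tool shift cm [-0.12  0.03 -0.12]
rotvec deg [-0.06 -0.23 -0.09]
```

View pics/s2c.png

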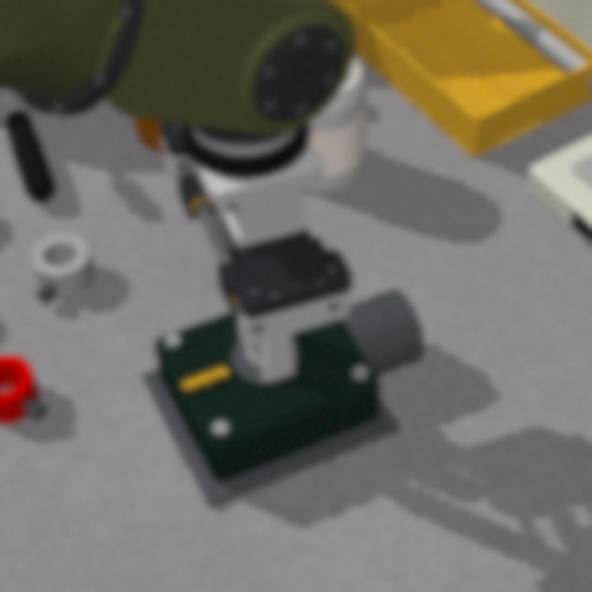

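View pics/w2.png

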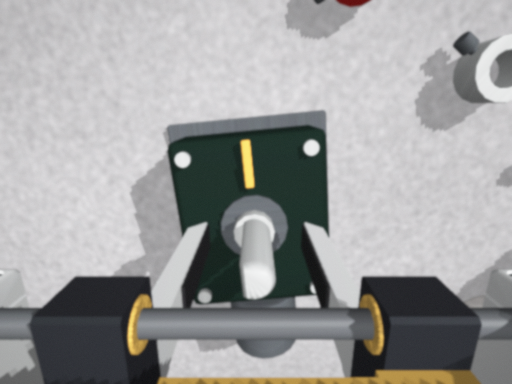

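Call:
jog_arm([
  [0, 0, 0, 0, 0, 0, 3],
  [0, 0, 0, 0, 0, 0, 1],
  [0, 0, 0, 0, 0, 0, 1],
  [0, 0, 0, 0, 0, 0, 1],
  [0, 0, 0, 0, 0, 0, 1],
], squeeze=12)

```text
clock: 5.15
eef_pos: [527.3, 44.4, 95.6]
eef_rot: [3.139, 0.001, 2.907]
wrist_force: [2.0, 8.4, -0.4]
finger_gap: 17.2
```

Call:
jog_arm([
  [0, 0.06, 0, 0, 0, 0, 1],
  [0, 0, 0, 0, 0, 0, 1],
  [0, 0, 0, 0, 0, 0, 1],
], squeeze=35)

```text
clock: 5.52
eef_pos: [527.4, 44.5, 95.6]
eef_rot: [3.141, 0.0, 2.907]
wrist_force: [2.0, 5.6, 0.5]
finger_gap: 17.4
```

Call:
jog_arm([
  [0, 0.03, 0, 0, 0, 4, 1],
  [0, 0, 0, 0, 0, 7, 1],
  [0, 0, 0, 0, 0, 7, 1],
  [0, 0, 0, 0, 0, 7, 1],
  [0, 0, 0, 0, 0, 7, 1],
  [0, 0, 0, 0, 0, 7, 1],
  [0, 0, 0, 0, 0, 7, 1],
  [0, 0, 0, 0, 0, 7, 1],
  [0, 0, 0, 0, 0, 7, 1],
  [0, 0, 0, 0, 0, 7, 1],
  [0, 0, 0, 0, 0, 7, 1],
  [0, 0, 0, 0, 0, 7, 1],
  [0, 0, 0, 0, 0, 3.7, 1],
  [0, 0, 0, 0, 0, 0, 1],
  [0, 0, 0, 0, 0, 0, 1],
])

```text
clock: 7.4
eef_pos: [529.7, 42.9, 95.7]
eef_rot: [3.135, 0.001, 1.428]
wrist_force: [23.9, -8.5, -13.6]
finger_gap: 17.4
```

Call:
jog_arm([
  [-0.12, 0.2, 0, 0, 0, 0, 1],
  [0, 0, 0, 0, 0, 0, 1],
  [0, 0, 0, 0, 0, 0, 1],
])

```text
clock: 7.78
eef_pos: [529.9, 42.8, 95.6]
eef_rot: [3.139, -0.0, 1.429]
wrist_force: [7.1, 2.0, -3.5]
finger_gap: 17.0
```

Relaxed. Open, check, and rise.

Call:
jog_arm([
  [0, 0, 0, 0, 0, 0, 3],
  [0, 0, 0, 0, 0, 0, 6],
  [0, 0, 0, 0, 0, 0, 6],
  [0, 0, -4, 0, 0, 0, 6],
  [0, 0, -5, 0, 0, 0, 7],
  [0, 0, -5, 0, 0, 0, 8],
  [0, 0, 0, 0, 0, 0, 8],
], squeeze=15)

```text
clock: 8.65
eef_pos: [530.1, 42.7, 239.1]
eef_rot: [3.135, -0.001, 1.429]
wrist_force: [-0.2, 0.5, -0.5]
finger_gap: 79.2
```

```bash
python3 - <<'E'
from h import *
plan([527,43,230])
p=snap('wrist','w3')
a=cv2.imread('pics/w3.png')[90:290,160:360]; cv2.imwrite('pics/w3c.png',cv2.resize(a,None,fx=3,fy=3,interpolation=cv2.INTER_CUBIC))
E
```

```text
clock 8.65 pos [530.1  42.7 239.1] rot [ 3.1352e+00 -9.0000e-04  1.4288e+00] q6 0.154 gap 79.2 F [-0.2  0.5 -0.5]
tool shift cm [-0.02 -0.32  0.91]
```

View pics/w3c.png

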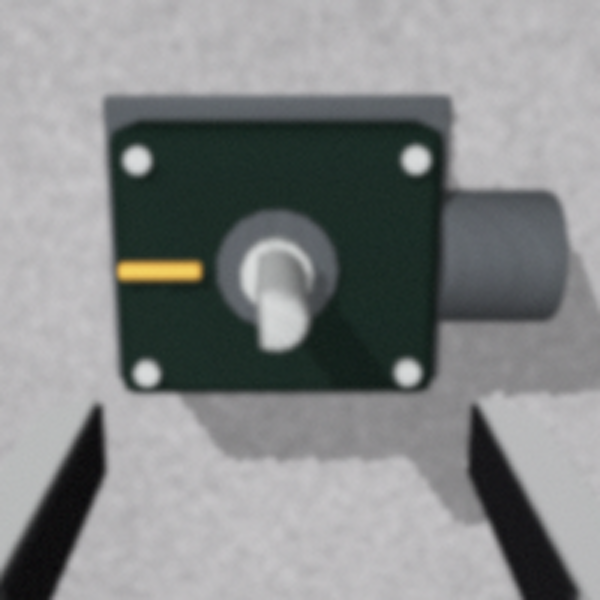

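```bash
python3 - <<'E'
from h import *
import math
p=camera('wrist')
f=lambda u,v:(u/3+160-.33,v/3+90-.33)
print(pix2plane(p,f(276,272),67))
a=pix2plane(p,f(260,295),127);b=pix2plane(p,f(261,347),127);d=a-b;print('flat normal',math.degrees(math.atan2(d[1],d[0]))+90)
a=pix2plane(p,f(120,271.5),59);b=pix2plane(p,f(201,271.5),59);d=a-b;print('rib',a,b,math.degrees(math.atan2(d[1],d[0])))
plan([463,238,200],3.76)
E
```

```text
[525.90855904  44.54139082  67.        ]
flat normal 172.39952553107702
rib [465.6951875  51.4920758  59.       ] [496.7854275   46.99508055  59.        ] 171.76962974014998
clock 8.75 pos [528.8  42.7 234.9] rot [-3.1412  0.      1.4288] q6 0.154 gap 79.8 F [ 0.7 -0.2 -0.2]
tool shift cm [18.4  -9.27  3.5 ]
rotvec deg [-1.0000e-02 -2.0000e-02 -1.3357e+02]
```

Call:
jog_arm([
  [4.6, -2.32, 0, 0, 0, 0, 8],
  [4.6, -2.32, 0, 0, 0, 0, 8],
  [4.6, -2.32, 0, 0, 0, 0, 8],
  [4.6, -2.31, 0, 0, 0, 0, 8],
  [0, 0, 1, 0, 0, -10.2, 8],
  [0, 0, 1, 0, 0, -10.2, 8],
  [0, 0, 1.5, 0, 0, -10.2, 8],
  [0, 0, 0, 0, 0, -10.2, 8],
  [0, 0, 0, 0, 0, -10.2, 8],
  [0, 0, 0, 0, 0, -10.2, 8],
  [0, 0, 0, 0, 0, -10.2, 8],
  [0, 0, 0, 0, 0, -10.2, 8],
  [0, 0, 0, 0, 0, -10.2, 8],
  [0, 0, 0, 0, 0, -10.2, 8],
  [0, 0, 0, 0, 0, -10.2, 8],
  [0, 0, 0, 0, 0, -10.2, 8],
  [0, 0, 0, 0, 0, -10.2, 8],
  [0, 0, 0, 0, 0, 0, 8],
])

```text
clock: 11.0
eef_pos: [462.8, 237.8, 198.9]
eef_rot: [3.141, -0.003, -2.541]
wrist_force: [1.3, 0.1, -0.0]
finger_gap: 80.1
```

```bash
python3 - <<'E'
from h import *
plan([463,238,200],3.76)
p=snap('wrist','w4')
for nm in ['collar_mid','screw_tip']:
    for r in recognise(p,nm)[:3]: print(nm,r['conf'],toworld(p,r['centre']).round(),proj(p,toworld(p,r['centre'])).round())
a=cv2.imread('pics/w4.png')[90:290,160:360]; cv2.imwrite('pics/w4c.png',cv2.resize(a,None,fx=3,fy=3,interpolation=cv2.INTER_CUBIC))
E
```

```text
clock 11.0 pos [462.8 237.8 198.9] rot [ 3.1411e+00 -2.6000e-03 -2.5413e+00] q6 -1.767 gap 80.1 F [ 1.3  0.1 -0. ]
tool shift cm [-0.03  0.01 -0.11]
rotvec deg [ 0.03 -0.15 -1.04]
collar_mid 0.88 [364. 262.  28.] [325. 120.]
collar_mid 0.81 [417. 353.  27.] [359. 204.]
collar_mid 0.68 [458. 236.  22.] [256. 176.]
screw_tip 0.71 [372. 153.  29.] [237.  65.]
screw_tip 0.67 [412. 355.  28.] [363. 201.]
screw_tip 0.64 [458. 238.  27.] [258. 178.]
```

View pics/w4c.png

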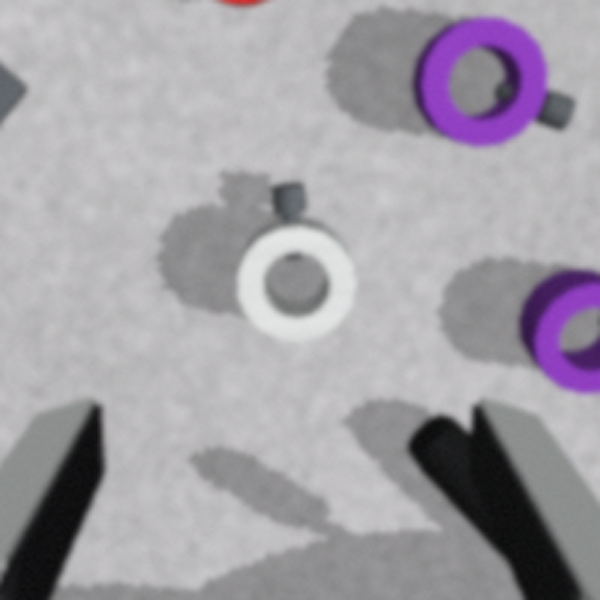

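```bash
python3 - <<'E'
from h import *
import math
p=camera('wrist')
m=np.load('wc.npz')
f=lambda u,v:(u/3+160-.33,v/3+90-.33)
c=pix2plane(p,f(296,283),26); h=pix2plane(p,f(289,201),15); 
print(c,h,np.linalg.norm((h-c)[:2]),math.degrees(math.atan2(*(h-c)[[1,0]]))%360)
for e in [(238,283),(355,283),(296,225),(296,342)]: print(pix2plane(p,f(*e),26))
d=(h-c)[:2]; yaw=math.atan2(d[1],d[0])
plan([c[0],c[1],26],yaw)
E
```

```text
[464.28661367 243.10199769  26.        ] [440.9905628  224.01778271  15.        ] 30.115000374385193 219.32446679963428
[476.84211133 224.62606617  26.        ]
[451.51525237 261.89558143  26.        ]
[445.61543783 230.33596018  26.        ]
[484.00249144 256.58232895  26.        ]
clock 11.2 pos [463.1 237.9 199.9] rot [ 3.1414e+00 -8.0000e-04 -2.5431e+00] q6 -1.765 gap 80.0 F [-0.1  0.6  0.6]
tool shift cm [-0.4   0.36 17.39]
rotvec deg [ 0.01 -0.05 -5.04]
```

Call:
jog_arm([
  [-0.4, 0.36, 0, 0, 0, -5, 8],
  [0, 0, 4.5, 0, 0, 0, 7],
  [0, 0, 4.5, 0, 0, 0, 7],
  [0, 0, 4.5, 0, 0, 0, 7],
  [0, 0, 0, 0, 0, 0, 7],
])

```text
clock: 11.82
eef_pos: [463.0, 242.5, 63.1]
eef_rot: [3.14, -0.006, -2.455]
wrist_force: [0.1, -0.2, 0.8]
finger_gap: 69.9
```

```bash
python3 - <<'E'
from h import *
plan([464.4,243.2,26],np.radians(219.3))
p=snap('wrist','w5')
E
```

```text
clock 11.82 pos [463.  242.5  63.1] rot [ 3.14   -0.0055 -2.4545] q6 -1.845 gap 69.9 F [ 0.1 -0.2  0.8]
tool shift cm [-0.17 -0.04  3.7 ]
rotvec deg [ 0.09 -0.32  0.07]
```

View pics/w5.png

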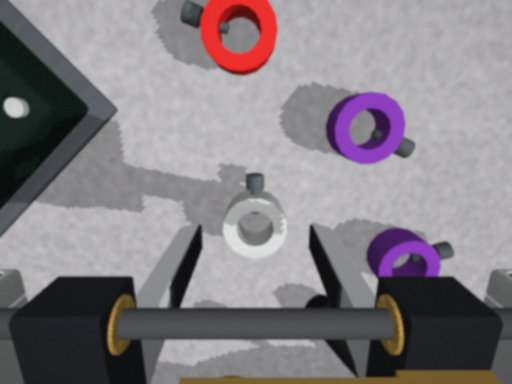

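Call:
jog_arm([
  [0, 0, 2, 0, 0, 0, 7],
  [0, 0, 1.8, 0, 0, 0, 7],
  [0, 0, 0, 0, 0, 0, 5.5],
  [0, 0, 0, 0, 0, 0, 4],
  [0, 0, 0, 0, 0, 0, 4],
  [0, 0, 0, 0, 0, 0, 4],
], squeeze=15)

```text
clock: 12.62
eef_pos: [465.0, 243.4, 28.3]
eef_rot: [-3.141, 0.001, -2.453]
wrist_force: [-1.7, -0.8, 6.8]
finger_gap: 44.7
```

Call:
jog_arm([
  [0, 0, 0, 0, 0, 0, 4],
  [0, 0, 0, 0, 0, 0, 4],
], squeeze=25)

```text
clock: 12.88
eef_pos: [465.0, 243.4, 28.3]
eef_rot: [-3.141, 0.001, -2.453]
wrist_force: [-0.6, -0.6, 7.6]
finger_gap: 44.8
```

```bash
python3 - <<'E'
from h import *
for i in range(4): plan([464.4,243.2,26],np.radians(219.3)); p=snap('wrist','w6')
E
```

```text
clock 12.88 pos [465.  243.4  28.3] rot [-3.1413e+00  1.2000e-03 -2.4529e+00] q6 -1.847 gap 44.8 F [-0.6 -0.6  7.6]
tool shift cm [0.06 0.02 0.23]
rotvec deg [-0.02  0.07  0.16]
clock 12.93 pos [465.  243.4  28.3] rot [-3.1413e+00  1.2000e-03 -2.4529e+00] q6 -1.847 gap 45.3 F [-0.9 -0.2  7. ]
tool shift cm [0.06 0.02 0.23]
rotvec deg [-0.02  0.07  0.16]
clock 12.97 pos [465.  243.4  28.3] rot [-3.1413e+00  1.3000e-03 -2.4529e+00] q6 -1.847 gap 45.1 F [-1.4 -0.7  6.5]
tool shift cm [0.06 0.02 0.23]
rotvec deg [-0.02  0.07  0.16]
clock 13.03 pos [465.  243.4  28.3] rot [-3.1413e+00  1.3000e-03 -2.4529e+00] q6 -1.847 gap 45.0 F [-1.2 -1.4  7.1]
tool shift cm [0.06 0.02 0.23]
rotvec deg [-0.02  0.07  0.16]
```

View pics/w6.png

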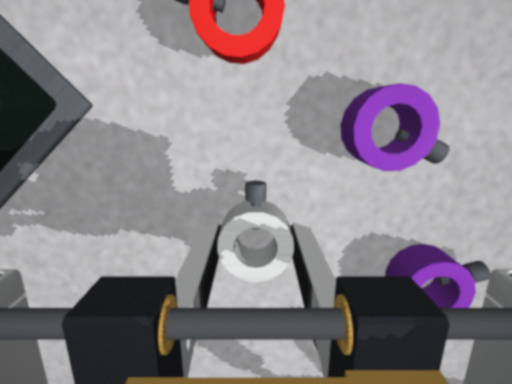

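```bash
python3 - <<'E'
from h import *
p=camera('wrist')
a=p['image'][150:310,170:340,::-1]; cv2.imwrite('pics/w6c.png',cv2.resize(a,None,fx=4.5,fy=4.5,interpolation=cv2.INTER_CUBIC))
print(proj(p,(465,243.4,26)),proj(p,(465,243.4,0)),proj(p,(465,243.4,13)))
y=-2.453
for k in (-37,-23,23): print(k,proj(p,(465-k*np.cos(y),243.4-k*np.sin(y),26)), proj(p,(465-k*np.cos(y),243.4-k*np.sin(y),13)))
p=snap('side','s6')
a=p['image'][110:230,130:260,::-1]; cv2.imwrite('pics/s6c.png',cv2.resize(a,None,fx=5,fy=5,interpolation=cv2.INTER_CUBIC))
E
```

```text
[255.06834404 248.40803842] [255.11562617 230.94092263] [255.09354371 239.09869592]
-37 [255.00713408 188.53925939] [255.03804631 182.86931865]
-23 [255.03116216 212.04085724] [255.05977825 204.8878868 ]
23 [255.10293451 282.24059492] [255.12510596 271.07723515]
```

View pics/w6c.png

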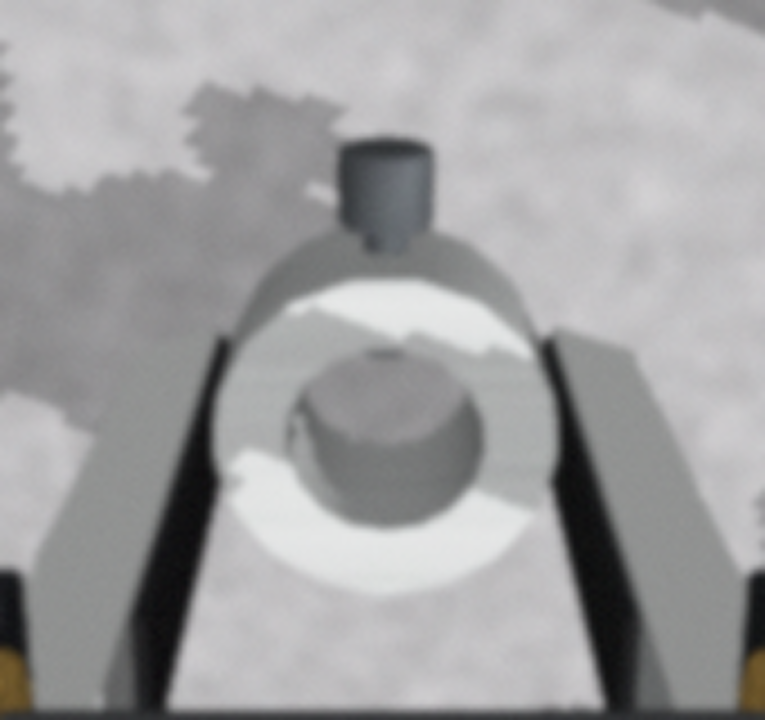

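View pics/s6c.png

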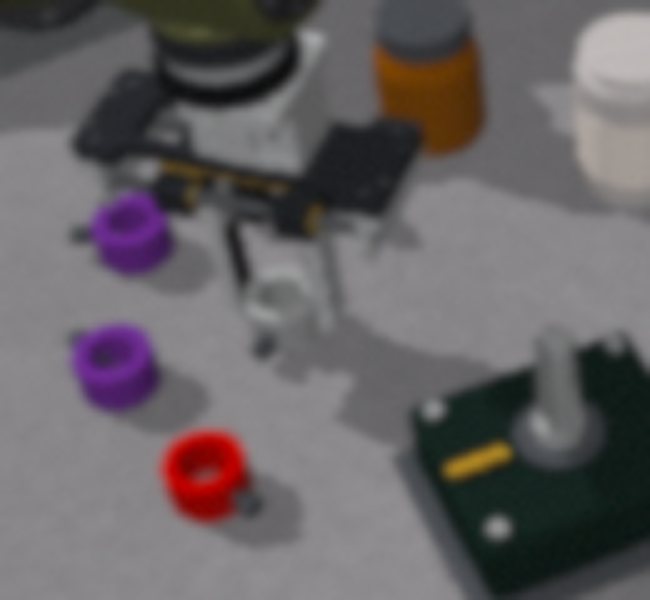

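Call:
jog_arm([
  [0, 0, -1, 0, 0, 0, 4],
  [0, 0, -3, 0, 0, 0, 4],
  [0, 0, -4, 0, 0, 0, 4],
  [0, 0, -4, 0, 0, 0, 4],
  [0, 0, -4, 0, 0, 0, 4],
  [0, 0, -2, 0, 0, 0, 4],
  [0, 0, 0, 0, 0, 0, 4],
], squeeze=30)

```text
clock: 14.05
eef_pos: [464.9, 243.4, 208.9]
eef_rot: [-3.141, 0.003, -2.453]
wrist_force: [0.0, -0.2, -2.3]
finger_gap: 44.6
```

```bash
python3 - <<'E'
from h import *
plan([527.3,42.8,207],np.radians(171.8))
p=snap('wrist','w7')
a=p['image'][150:310,170:340,::-1]; cv2.imwrite('pics/w7c.png',cv2.resize(a,None,fx=4.5,fy=4.5,interpolation=cv2.INTER_CUBIC))
E
```

```text
clock 14.05 pos [464.9 243.4 208.9] rot [-3.1409e+00  2.6000e-03 -2.4529e+00] q6 -1.847 gap 44.6 F [ 0.  -0.2 -2.3]
tool shift cm [  7.93 -19.45   0.19]
rotvec deg [2.000e-02 1.600e-01 4.766e+01]
```

View pics/w7c.png

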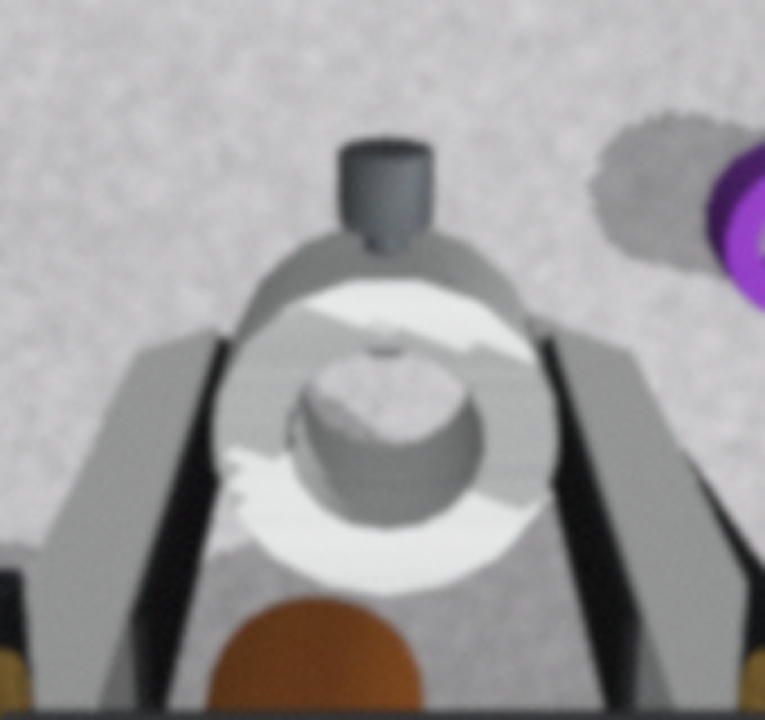

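Call:
jog_arm([
  [1, -2.45, 0, 0, 0, 0, 4],
  [1.5, -3.7, 0, 0, 0, 0, 4],
  [1.5, -3.7, 0, 0, 0, 0, 4],
  [1.5, -3.7, 0, 0, 0, 0, 4],
  [1.5, -3.6, 0, 0, 0, 0, 4],
  [0.93, -2.3, 0, 0, 0, 0, 4],
  [0, 0, 0, 0, 0, 8, 4],
  [0, 0, 0, 0, 0, 8, 4],
  [0, 0, 0, 0, 0, 8, 4],
  [0, 0, 0, 0, 0, 8, 4],
  [0, 0, 0, 0, 0, 8, 4],
  [0, 0, 0, 0, 0, 7.6, 4],
  [0, 0, 0, 0, 0, 0, 4],
])

```text
clock: 15.72
eef_pos: [526.5, 42.7, 206.2]
eef_rot: [-3.141, -0.002, 3.0]
wrist_force: [-0.7, 0.3, -2.3]
finger_gap: 45.0
```

```bash
python3 - <<'E'
from h import *
plan([527.3,42.8,175],np.radians(171.8))
p=snap('wrist','w8')
a=p['image'][90:310,150:360,::-1]; cv2.imwrite('pics/w8c.png',cv2.resize(a,None,fx=2.7,fy=2.7,interpolation=cv2.INTER_CUBIC))
E
```

```text
clock 15.72 pos [526.5  42.7 206.2] rot [-3.1413e+00 -2.1000e-03  3.0003e+00] q6 -1.418 gap 45.0 F [-0.7  0.3 -2.3]
tool shift cm [-0.09  0.03  3.12]
rotvec deg [-0.02 -0.12  0.1 ]
```

View pics/w8c.png

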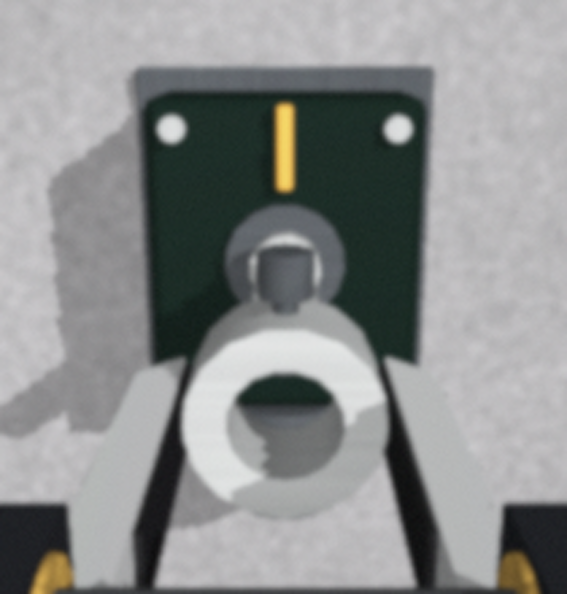

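Call:
jog_arm([
  [-0.04, 0.02, 1.5, 0, 0, 0, 4],
  [0, 0, 2, 0, 0, 0, 4],
  [0, 0, 1.1, 0, 0, 0, 4],
  [0, 0, 0, 0, 0, 0, 4],
  [0, 0, 0, 0, 0, 0, 4],
])

```text
clock: 16.4
eef_pos: [527.6, 42.8, 161.9]
eef_rot: [3.141, 0.001, 3.0]
wrist_force: [0.0, -0.8, -1.4]
finger_gap: 44.8
```

```bash
python3 - <<'E'
from h import *
plan([527.3,42.8,110],np.radians(171.8))
ims=[]
for n,(r,c) in dict(wrist=((180,310),(170,340)),side=((130,230),(190,310)),scene=((140,240),(220,320))).items():
    p=snap(n,n+'9'); a=p['image'][r[0]:r[1],c[0]:c[1],::-1]; ims.append(cv2.resize(a,(int(300*a.shape[1]/a.shape[0]) if n!='wrist' else 780, 300 if n!='wrist' else 596),interpolation=cv2.INTER_CUBIC))
    if n=='wrist': a=p; cv2.imwrite('pics/w9c.png',ims[0])
cv2.imwrite('pics/ss9.png',np.hstack(ims[1:]))
E
```

```text
clock 16.4 pos [527.6  42.8 161.9] rot [3.1415e+00 7.0000e-04 2.9998e+00] q6 -1.417 gap 44.8 F [ 0.  -0.8 -1.4]
tool shift cm [ 0.04 -0.01  5.19]
rotvec deg [0.01 0.04 0.08]
```

View pics/w9c.png

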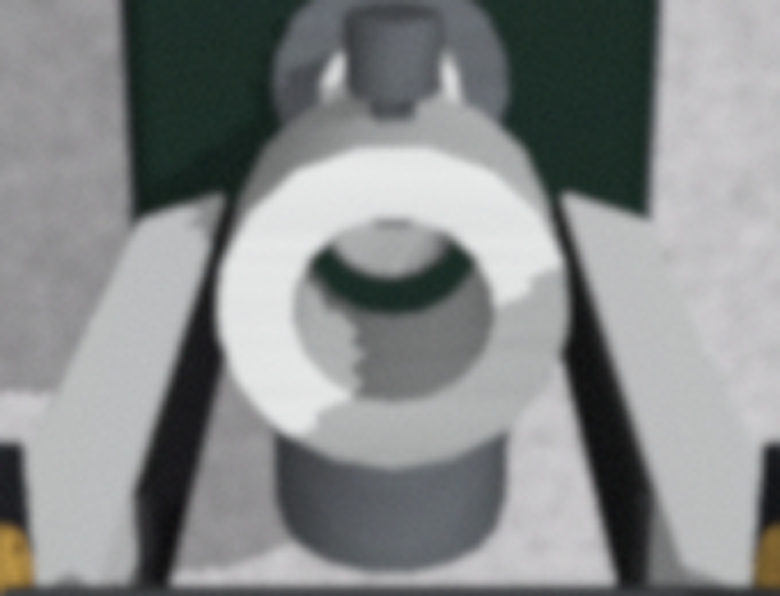

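View pics/ss9.png

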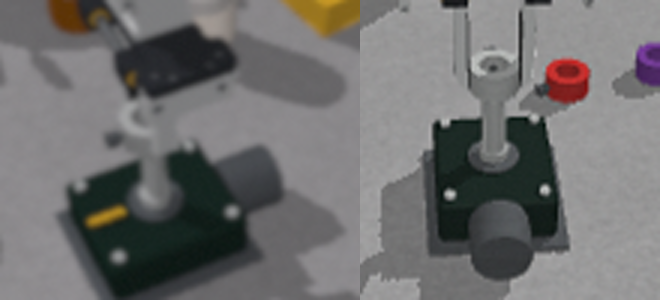

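```bash
python3 - <<'E'
from h import *
p=camera('wrist')
f=lambda u,v:(u/4.588+170-.4,v/4.588+180-.4)
ux=np.array([np.cos(np.radians(-8.2)),np.sin(np.radians(-8.2)),0]); uy=np.array([-ux[1],ux[0],0]); s=read_state(); o=s['eef_pos']
for n,q,z in [('shaft back top',(390,278),127),('bore bottom back',(392,312),o[2]-28.3),('bore top back',(393,402),o[2]-2.3),('bore top front',(393,218),o[2]-2.3),('boreL',(293,306),o[2]-2.3),('boreR',(493,306),o[2]-2.3),('shaft edge L',(335,240),127),('shaft edge R',(443,240),127)]:
    w=pix2plane(p,f(*q),z); print(n,((w-o)@ux).round(2),((w-o)@uy).round(2))
E
```

```text
shaft back top 10.02 -0.38
bore bottom back 12.52 -0.06
bore top back 12.65 0.09
bore top front -13.64 0.08
boreL -1.33 -12.89
boreR -1.34 13.07
shaft edge L 3.64 -8.84
shaft edge R 3.64 7.78
```

Call:
jog_arm([
  [-0.1, -0.05, 0, 0, 0, 0, 4],
  [0, 0, 0.5, 0, 0, 0, 4],
  [0, 0, 0.5, 0, 0, 0, 4],
  [0, 0, 0.5, 0, 0, 0, 4],
  [0, 0, 0, 0, 0, 0, 4],
  [0, 0, 0, 0, 0, 0, 4],
])

```text
clock: 17.35
eef_pos: [528.3, 42.2, 146.5]
eef_rot: [-3.142, 0.0, 3.0]
wrist_force: [-0.4, -0.3, -2.4]
finger_gap: 44.9
```

```bash
python3 - <<'E'
from h import *
plan([527.3,42.8,112.3],np.radians(171.8))
p=snap('wrist','w10'); a=p['image'][180:310,170:340,::-1]; cv2.imwrite('pics/w10c.png',cv2.resize(a,(780,596),interpolation=cv2.INTER_CUBIC))
E
```

```text
clock 17.35 pos [528.3  42.2 146.5] rot [-3.1416e+00  1.0000e-04  2.9995e+00] q6 -1.418 gap 44.9 F [-0.4 -0.3 -2.4]
tool shift cm [0.11 0.05 3.42]
rotvec deg [-0.    0.    0.06]
```

View pics/w10c.png

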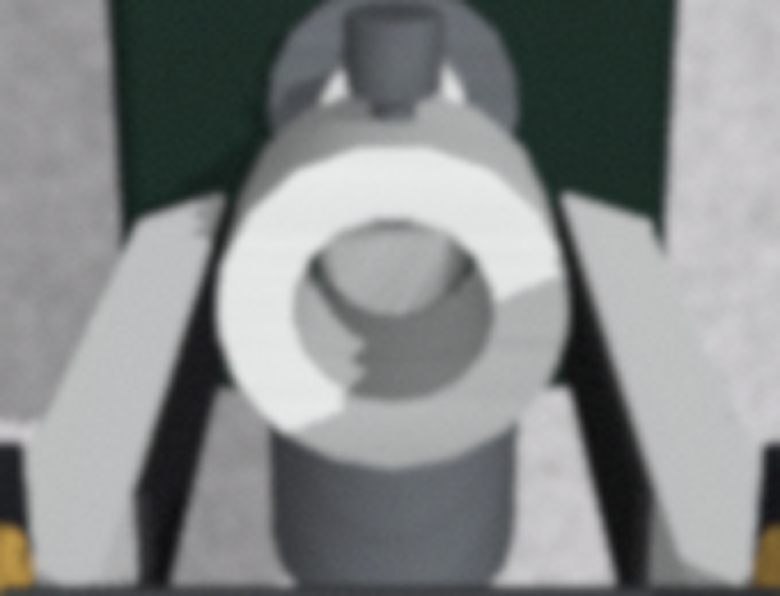

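```bash
python3 - <<'E'
from h import *
p=camera('wrist')
f=lambda u,v:(u/4.588+170-.4,v/4.588+180-.4)
ux=np.array([np.cos(np.radians(-8.2)),np.sin(np.radians(-8.2)),0]); uy=np.array([-ux[1],ux[0],0]); s=read_state(); o=s['eef_pos']
for n,q,z in [('shaft back top',(392,315),127),('edge L',(327,270),127),('edge R',(457,270),127)]:
    w=pix2plane(p,f(*q),z); print(n,((w-o)@ux).round(2),((w-o)@uy).round(2))
E
```

```text
shaft back top 8.51 -0.09
edge L 1.46 -9.36
edge R 1.45 9.17
```

Call:
jog_arm([
  [0.03, 0, 0.3, 0, 0, 0, 4],
  [0, 0, 0.3, 0, 0, 0, 4],
  [0, 0, 0.4, 0, 0, 0, 4],
  [0, 0, 0, 0, 0, 0, 4],
])

```text
clock: 17.95
eef_pos: [527.8, 42.2, 136.0]
eef_rot: [-3.141, -0.001, 3.0]
wrist_force: [0.2, -0.4, -2.3]
finger_gap: 44.8
```

Call:
jog_arm([
  [0, 0, 0.4, 0, 0, 0, 4],
  [0, 0, 0.5, 0, 0, 0, 4],
  [0, 0, 0.5, 0, 0, 0, 4],
  [0, 0, 0.5, 0, 0, 0, 4],
  [0, 0, 0.45, 0, 0, 0, 4],
  [0, 0, 0, 0, 0, 0, 4],
  [0, 0, 0, 0, 0, 0, 4],
])

```text
clock: 18.82
eef_pos: [528.1, 42.2, 113.1]
eef_rot: [3.142, 0.0, 2.999]
wrist_force: [0.8, 0.0, -2.6]
finger_gap: 45.2
```

Call:
jog_arm([
  [-0.08, 0, 0, 0, 0, 0, 4],
  [-0.05, 0, 0, 0, 0, 0, 4],
  [0, 0, 0, 0, 0, 0, 4],
  [0, 0, 0, 0, 0, 0, 4],
])

```text
clock: 19.32
eef_pos: [529.3, 42.0, 113.0]
eef_rot: [-3.142, 0.0, 3.0]
wrist_force: [0.5, 1.1, -2.3]
finger_gap: 45.1
```

Call:
jog_arm([
  [-0.05, 0, 0, 0, 0, 0, 4],
  [0, 0, 0, 0, 0, 0, 4],
  [0, 0, 0, 0, 0, 0, 4],
])

```text
clock: 19.7
eef_pos: [529.8, 42.0, 112.9]
eef_rot: [3.142, -0.0, 3.0]
wrist_force: [-0.6, 0.6, -1.1]
finger_gap: 44.9
```

Call:
jog_arm([
  [-0.05, 0, 0, 0, 0, 0, 4],
  [0, 0, 0, 0, 0, 0, 4],
  [0, 0, 0, 0, 0, 0, 4],
])

```text
clock: 20.08
eef_pos: [530.3, 41.9, 112.9]
eef_rot: [-3.142, 0.0, 3.0]
wrist_force: [-0.1, -0.1, -0.8]
finger_gap: 45.3
```

Call:
jog_arm([
  [-0.05, 0, 0, 0, 0, 0, 4],
  [0, 0, 0, 0, 0, 0, 4],
  [0, 0, 0, 0, 0, 0, 4],
])

```text
clock: 20.45
eef_pos: [530.6, 41.8, 112.9]
eef_rot: [-3.142, -0.0, 3.0]
wrist_force: [-2.7, 0.4, -0.6]
finger_gap: 44.8
```

Call:
jog_arm([
  [-0.05, 0, 0, 0, 0, 0, 4],
  [0, 0, 0, 0, 0, 0, 4],
  [0, 0, 0, 0, 0, 0, 4],
  [0, 0, 0, 0, 0, 0, 4],
], squeeze=35)

```text
clock: 20.95
eef_pos: [530.8, 41.8, 112.8]
eef_rot: [-3.141, -0.001, 3.0]
wrist_force: [-6.7, 0.6, 0.0]
finger_gap: 44.9
```

```bash
python3 - <<'E'
from h import *
for i in range(3): 
    s=read_state(); print(s['clock'],s['wrist_force'].round(1),s['moment'].round(2),s['eef_pos'].round(1),s['finger_gap'])
    p=snap('wrist','w11')
a=p['image'][120:310,150:360,::-1]; cv2.imwrite('pics/w11c.png',cv2.resize(a,None,fx=3,fy=3,interpolation=cv2.INTER_CUBIC))
q=snap('side','s11'); a=q['image'][130:230,190:310,::-1]
b=snap('scene','c11')['image'][140:240,220:320,::-1]
cv2.imwrite('pics/ss11.png',np.hstack([cv2.resize(x,None,fx=3.5,fy=3.5,interpolation=cv2.INTER_CUBIC) for x in (a,b)]))
E
```

```text
20.95 [-6.7  0.6  0. ] [0.21 1.15 0.01] [530.8  41.8 112.8] 44.92245023357606
21.0 [-5.7  1.5  0.8] [ 0.22  1.15 -0.02] [530.8  41.8 112.8] 44.84220435068197
21.05 [-6.3  0.8  0.2] [ 0.2   1.16 -0.  ] [530.8  41.8 112.8] 45.00945842213105
```

View pics/w11c.png

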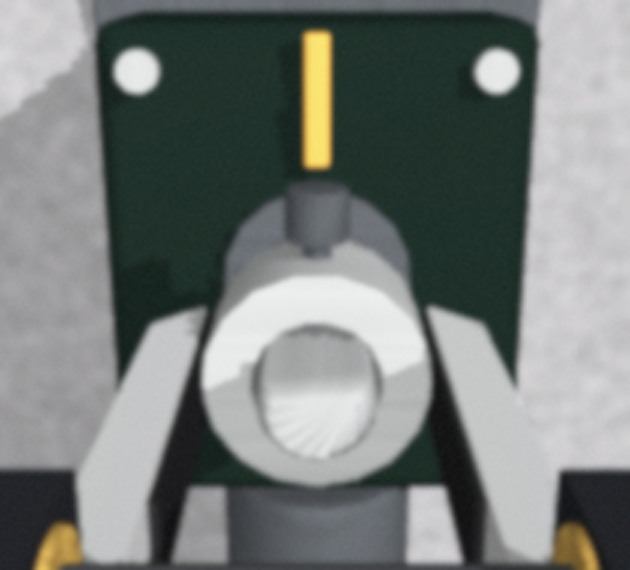

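View pics/ss11.png

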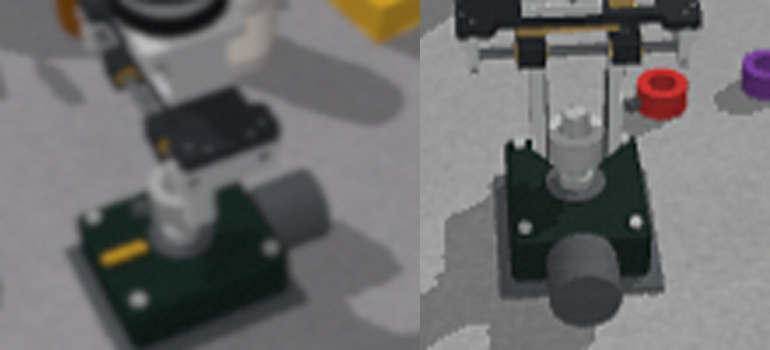

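```bash
python3 - <<'E'
from h import *
print(sign_off()); s=read_state(); print(s['clock'],s['wrist_force'].round(1),s['eef_pos'].round(1),s['finger_gap'])
E
```

```text
the job is handed in; nothing more can be done
None
the job is handed in; nothing more can be done
```

I turned the shaft about 85° clockwise until its flat faced the rib. I then picked up the steel collar (not the purple or red ones, and not the spacer). I lowered it over the shaft with the screw on the flat's side, pushed it away from the rib until the tip bore on the flat, and handed in at about 21 s while still holding it.

| Last check | Reading |
|---|---|
| Flat direction against rib direction | 172.4° and 171.8° by wrist camera after the turn; still looked square in the last picture |
| Force of the shaft on the tool | about 6 N, steady |
| Grip | 35 N set |
| Collar mid height | about 97.5 mm by calculation; bottom about 17 mm clear of the shoulder |
| Collar level and screw direction | level to under about 0.1° by tool pose; screw in line with the rib in the picture |

Three things did not fully agree:
- **Finger gap:** it read about 45 mm on the 46 mm collar. The pictures showed it gripped centrally, so I accepted it.
- **Shaft axis:** the camera and the gripping positions differed by 1 to 2 mm. I settled the final position by contact force.
- **Vertical force:** it went from -2.4 N to about 0 once the tip pressed. I took this as friction at the flat, not support from below.

I did not move anything else on the bench. The hand-in gave no verdict, as expected.

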